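Renew the candle in the living-room candle holder

TASK

Pull the burnt-down stub out of the candle holder and leave it in the white bowl. Then take the new candle from the wooden box and press it down between the cup's spring leaves until you feel it sit fully home on the bottom of the cup, upright, pushing slowly and gently so that its foot does not break. Let go of everything, keep the holder standing where it is, and leave the book, the remote control, the green box and the matchbox alone.

Things in the scene. Friction and masses are not known exactly. Their poses are not given: they have to be found in the camera images.
- holder: The candle holder: a round marble foot, 110 mm across and 55 mm high, with an upright brass cup on its axis; 1.6 kg, loose on the table. Origin: centre of its underside, z up. The cup is 37 mm across at its flared mouth: a 32 mm wide funnel there narrows to a 25 mm bore 6 mm further down.
- cup_mouth (a point): Centre of the mouth of the holder's cup, on its axis, 106 mm above the underside. Inside the cup four springy brass leaves bulge inwards to 18 mm across at 20 mm below the mouth; a candle spreads them and they hold it by friction: pushing it in takes up to about 13 N while its foot spreads them (10 to 25 mm below the mouth), then, as for pulling out, 2 to 7 N.
- cup_bottom: The bottom of the cup, with hard old wax left on it, rigid and fast. Origin: on the axis, on the brass floor, 48 mm below the mouth. The flat top of the wax, on which a candle comes to rest, lies 2 to 18 mm above this origin; how much is not measured and has to be felt: there the resistance rises steeply above the friction of the leaves.
- stub: The burnt-down old candle, an off-white wax rod 22 mm across and 70 mm long with a black wick, 30 g. It stands upright in the holder's cup, gripped by the leaves, with about 42 mm showing above the mouth. Origin: centre of its foot; z along the rod, up.
- stub_middle (a point): The middle of the old stub, on its axis, 35 mm above its foot.
- candle: The new candle, an off-white wax rod 22 mm across and 180 mm long with a white wick, about 70 g. It stands upright in one of the two cells of the wooden box. Origin: centre of its flat foot, whose edge is bevelled 2 mm by 4 mm; z along the rod, up. Its foot breaks up if it bears on the bottom of the cup with more than 20 N; meeting the bottom faster than about 8 mm/s is enough for that.
- candle_box: The open-topped wooden candle box, 38 x 70 mm and 80 mm high, with 4 mm walls and floor and two square cells (about 29 mm wide), one holding the new candle, the other empty; 0.45 kg. Origin: centre of its underside; y along the 70 mm side.
- bowl: White ceramic bowl for the stub, 150 mm across the rim, 38 mm high, inner floor 5 mm up and about 65 mm across; 0.4 kg. Origin: centre of its underside.
- book: Green hardback book lying flat, 170 x 240 x 30 mm. Leave alone. Origin: centre of its underside.
- remote: Black remote control, 165 x 42 x 17 mm, lying flat. Leave alone. Origin: centre of its underside, x along it.
- keepsake_box: Closed green lacquered box with a brass pull, 170 x 220 x 79 mm. Leave alone. Origin: centre of its underside.
- matchbox: Small matchbox, 36 x 54 x 15 mm, lying flat. Leave alone. Origin: centre of its underside.
There are look-alikes about, which are no part of the job. Several things look just like the holder: the one meant starts farthest to the robot's right. Several things look just like the candle: the one meant starts nearest to the robot's base.

How it is judged:
By the outcome, as a careful person would: the job done as asked, in the order asked, and still so for the second after the job is handed in, with the robot touching nothing.
It also fails if it takes over 64 s, if anything falls off the work surface, if the arm or the gripper's body presses on something with over 40 N, if the wrist force passes 120 N, or if a joint passes its speed limit or range.

ROBOT

A 7-joint arm with a two-finger parallel gripper is mounted at the origin on the work surface. World frame = base frame: x ahead of the robot, y to its left, z up, the work surface at z = 0. Lengths are in m, angles in rad, forces in N, time in s.
With the tool pointing down it reaches from about 0.425 to 0.875 m from the base axis. Payload 4.7 kg.
Tool frame: the origin (TCP) lies midway between the tips of the shut fingers; the grasp point (between the pads) lies 19 mm behind it (grasp_offset is the z of the grasp point in the tool frame, in m); z points along the fingers, y is the line along which they close (so a half turn about z gives the same grasp; the last joint's range is limited). The gripper opens to 85 mm and grips with 20 to 120 N. Pads are 22 mm wide; open, the fingers measure 114 mm over their backs; the gripper's body (76 mm by 85 mm) begins 54 mm behind the grasp point. The pads swing forward as they close: fully open they stand 13 mm farther back than shut.
Start: joints at [-1.265, 0.321, -0.07, 1.45, 0.023, 1.371, -0.057], TCP at [0.187, 0.623, 0.206] pointing down, gripper open.
Joint ranges: [-2.86, 2.86], [-0.3, 2.09], [-1.38, 1.24], [0.06, 2.45], [-1.56, 4.7], [0.09, 2.05], [-2.69, 2.69]. Speed limits (rad/s): [2.57, 2.57, 3.14, 3.14, 3.14, 3.14, 3.14].

INTERFACE

Orientations are given as a 3x3 rotation matrix whose columns are the frame's x, y, z axes.
In Python, from workcell import * gives the robot as it stands. The module is installed in compiled form; this text tells all that it offers.
- The arm moves only by the tool apply_moves, never from a script. Its argument "commands" is text: rows parted by semicolons, each of 7 numbers parted by spaces: the turn, a rotation vector about the tool's x, y, z normalised to -1 to 1, where 1 is pi rad, then the shift along the tool's x, y, z normalised to -1 to 1, where 1 is 500 mm, then the closure, from 0 (fully open) to 1 (shut). In form: rx ry rz tx ty tz hand; .... A call has 1 to 20 rows; each row is the pose to reach, as a shift and turn from the pose commanded when the call began, along the tool's axes at that moment, turning the shorter way round; what a row does not reach only later rows make up. A row lasts 1/10 s, in which the tool goes at most 50 mm and 8.59 degrees, less where a joint would pass 70% of its speed; a pose out of reach is approached as far as the arm can. A call with a number of a shift or a turn outside -1 to 1 is refused whole. A call with a gripper value outside its range is refused whole. The fingers move at their own pace and stop on an object; the grip force is fixed at half the most. Time passes only in rows, so rows that repeat a pose let the fingers close. It gives the time, the measured TCP pose, the force, the opening and the grip force at its end, in the units of the state.
- get_obs(): the state, without advancing time (a new reading comes with each control period).
- capture(name): name is "side" or "top"; returns a dict with "color" (384x512x3 uint8, blue, green, red), "intrinsics" (3x3 intrinsics, pixels), "k1" (the pictures are not rectified: a ray, as slopes to the right and down, at radius r is drawn at 1 + k1 r^2 times it, then the intrinsics apply), "R" (3x3) and "t" (3): a world point X has camera coordinates R X + t. Camera axes: x right, y down, z forward; pixel columns grow to the right and rows downward; lengths in m; the calibration is good to about 2 mm. A picture is of the moment at which its call begins. There is no depth.
- sign_off(): hands the job in; it is judged then, once.
The state is a dict: "clock": time; "joint_pos": joint angles; "qvel": joint speeds; "joint_efforts": joint torques, N m; "position": TCP position; "tool_rot": TCP orientation; "force": force on the tool from outside, world axes, zero at the start; "wrist_torque": the same for the moment, N m; "gripper_width": finger opening in m; "grasp_force": force on a finger pad.
Only numpy, scipy, OpenCV 4.12 (cv2) and the standard library are available. Lean on these libraries where they do the work, as an engineer would, in place of code of your own. Each camera call takes 0.05 s, during which the arm holds its last target. There are 200 camera calls.

## Working session

There is one attempt and no reset: what is moved stays moved. The work goes in short steps, Python scripts to look and compute and a tool call to move; the robot and the scene stay as the last step left them, time stands still between calls to the robot, and variables do not carry over. Pictures are saved under pics/ and viewed, at most 10 in all, crops included, and the job is handed in when it is done.

Besides the shell and the picture viewer there is one more tool, called after ">>>" by a JSON object that holds its "method" and its "body". apply_moves: Moves the arm, as the interface text tells. Its arguments: {"type":"object","properties":{"commands":{"type":"string"}},"required":["commands"]}

```bash
mkdir -p pics; python3 - <<'E'
from workcell import *
import cv2,pickle
d={}
for n in("side","top"):
    c=capture(n);d[n]=c;cv2.imwrite(f"pics/{n}0.png",cv2.resize(c["color"],(800,600),interpolation=cv2.INTER_CUBIC))
    print(n,c["intrinsics"],c["k1"],c["R"],c["t"], -c["R"].T@c["t"])
pickle.dump(d,open("c0.pkl","wb"))
o=get_obs();print(o)
E
```

```text
side [[361.2278198    0.         253.62757733]
 [  0.         361.2278198  190.0223791 ]
 [  0.           0.           1.        ]] -0.11269700895239487 [[ 0.99483309 -0.10075755 -0.01245154]
 [-0.07785762 -0.67845464 -0.73050496]
 [ 0.06515609  0.72769995 -0.68279387]] [-0.44726849  0.09875526  0.99533243] [ 0.38779437 -0.70236808  0.7461789 ]
top [[363.47772292   0.         259.23053765]
 [  0.         363.47772292 192.7303573 ]
 [  0.           0.           1.        ]] -0.02742323483036463 [[-0.02279317 -0.99964778 -0.01359347]
 [-0.99165551  0.02433247 -0.12659893]
 [ 0.1268851   0.01059445 -0.99186084]] [-0.0121187   0.48650348  1.15495922] [ 0.33562051 -0.03618842  1.20698491]
{'clock': 0.1, 'joint_pos': array([-1.26490436,  0.32174945, -0.07007498,  1.45154633,  0.02258756,
        1.37076183, -0.05692386]), 'qvel': array([-0.0013432 , -0.0016032 ,  0.00099863, -0.00366605,  0.00031437,
       -0.00221258, -0.0002803 ]), 'joint_efforts': array([ 1.07682170e-04, -4.94873393e+01, -3.83659657e-01, -3.15209734e+01,
        1.31555228e-02,  7.50025705e-03, -1.18870452e-05]), 'position': array([0.18688736, 0.62202394, 0.20483578]), 'tool_rot': array([[-9.57727671e-01,  2.87676112e-01, -4.03951174e-04],
       [ 2.87676384e-01,  9.57726289e-01, -1.62907954e-03],
       [-8.17726099e-05, -1.67642177e-03, -9.99998591e-01]]), 'force': array([-0.03673736, -0.12086291, -0.1888965 ]), 'wrist_torque': array([ 0.05302604, -0.02830799, -0.04295307]), 'grasp_force': 0.0, 'gripper_width': 0.0856178821680529}
```

View pics/side0.png

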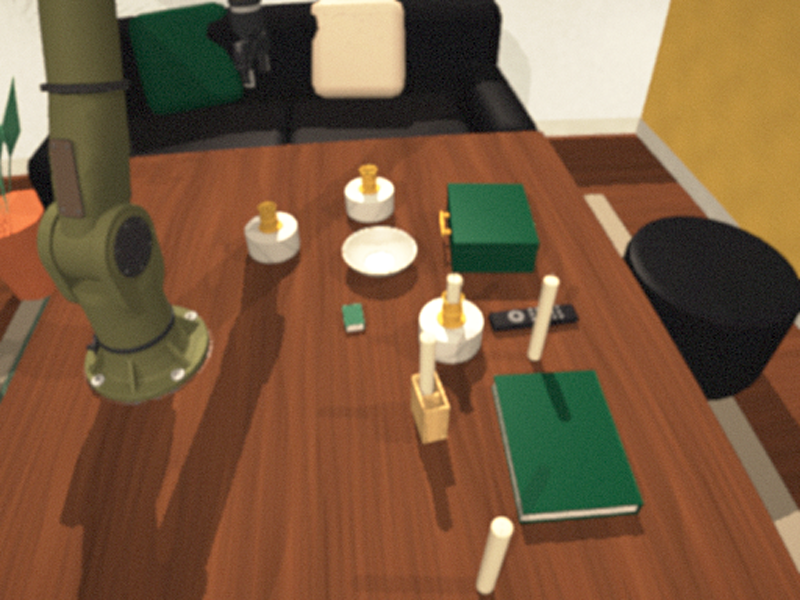

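View pics/top0.png

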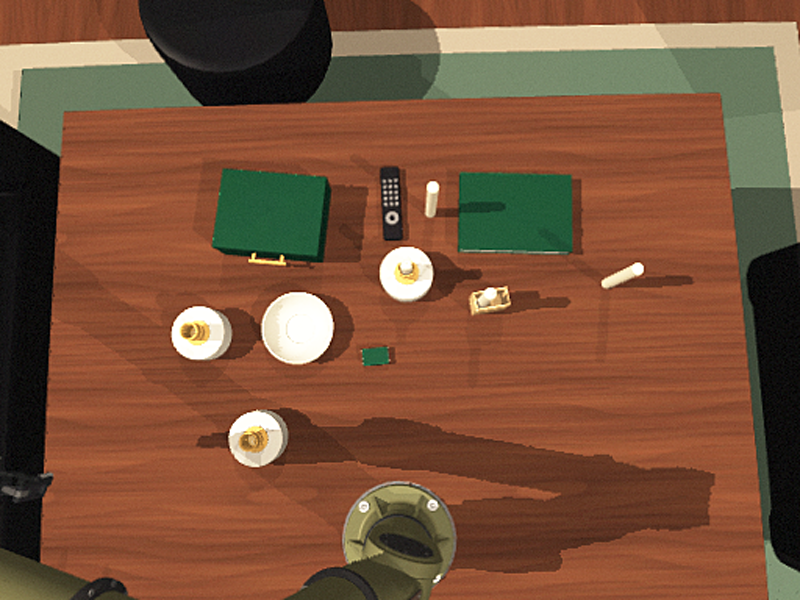

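Candidates:
- **Holders (top view):** (406,272) with the stub, (201,333) and (258,438). Farthest right is (406,272), side view (452,320).
- **Candles (top view):** in the box (490,297), standing at (431,198) and at (622,275). Nearest the base is the boxed one, side view (428,365).

I'll check both choices in a close crop.

```bash
cat > h.py <<'E'
import numpy as np,cv2,pickle
from scipy.optimize import least_squares
def proj(c,X):
    p=c["R"]@np.asarray(X,float)+c["t"];u=p[:2]/p[2];u=u*(1+c["k1"]*(u@u));K=c["intrinsics"]
    return np.array([K[0,0]*u[0]+K[0,2],K[1,1]*u[1]+K[1,2]])
def tri(cs,pxs,x0=(.5,0,.1)):
    r=least_squares(lambda X:np.concatenate([proj(c,X)-p for c,p in zip(cs,pxs)]),x0)
    return r.x,np.abs(r.fun).max()
def onz(c,p,z):
    r=least_squares(lambda X:proj(c,[X[0],X[1],z])-p,(.5,0));return r.x
def crop(c,x0,y0,w,h,s=5):
    return cv2.resize(c["color"][y0:y0+h,x0:x0+w],None,fx=s,fy=s,interpolation=cv2.INTER_CUBIC)
E
python3 - <<'E'
from h import *
d=pickle.load(open("c0.pkl","rb"));o=np.zeros((600,800,3),np.uint8)
o[:585,:300]=crop(d["side"],255,168,60,117)
o[:300,300:]=crop(d["top"],235,150,100,60)
o[310:570,300:550]=crop(d["top"],165,183,50,52)
o[310:510,550:]=crop(d["side"],216,140,50,40)
cv2.imwrite("pics/comp0.png",o)
E
```

```text
(no output)
```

View pics/comp0.png

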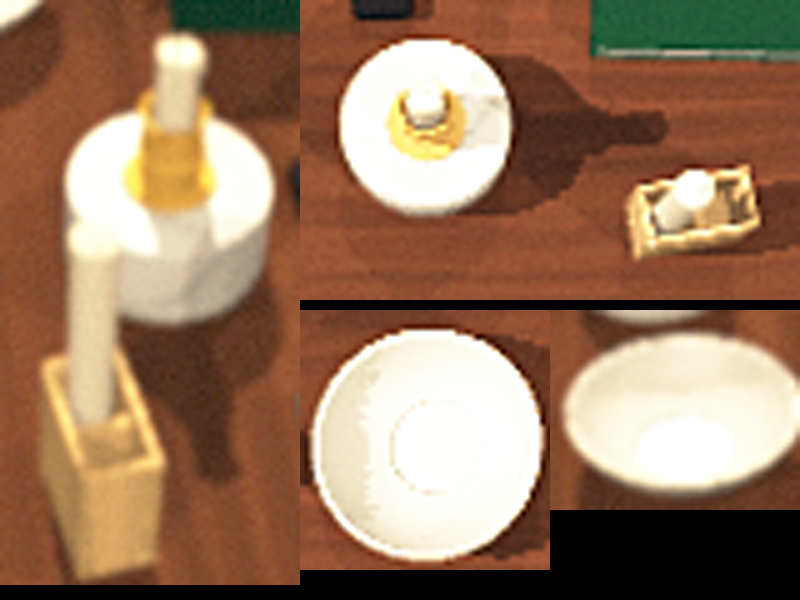

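The crop confirms both choices: the stub is in the right-hand holder (stub top side ≈(291,178), top ≈(260,170) in native pixels) and the candle stands in the far cell of the box (top side ≈(273.6,214.6), top ≈(313.4,187.6)).

```bash
python3 - <<'E'
from h import *
d=pickle.load(open("c0.pkl","rb"));S,T=d["side"],d["top"]
f=lambda p,o,b:np.array([(p[0]-o[0]+.5)/5-.5+b[0],(p[1]-o[1]+.5)/5-.5+b[1]])
s=lambda x,y:f((x,y),(0,0),(255,168)); t=lambda x,y:f((x,y),(300,0),(235,150))
tb=lambda x,y:f((x,y),(300,310),(165,183)); sb=lambda x,y:f((x,y),(550,310),(216,140))
print("stubtop",tri((S,T),(s(182,52),t(427,103))))
print("candletop",tri((S,T),(s(95,236),t(694,190))))
print("bowl rim c",tri((S,T),(sb(682,410),tb(428,445))), onz(T,tb(428,445),.038))
print("holder top c T",onz(T,t(426,126),.055),"S",onz(S,s(169,183),.055))
# outer foot/top corners of the box rim at z .08
for n,a in (("T",[(632,198),(748,167),(760,213),(640,256)]),("S",[(42,366),(118,350),(163,463),(80,470)])):
    print(n,np.round([onz(T if n=="T" else S,(t if n=="T" else s)(*p),.08) for p in a],4).tolist())
ct,_=tri((S,T),(s(95,236),t(694,190)))
for z in(.18,.12,.08,.05): 
    p=proj(S,[ct[0],ct[1],z]);print(z,(p-[255,168])*5+2,(proj(T,[ct[0],ct[1],z])-[235,150])*5+[302,2])
E
```

```text
stubtop (array([ 0.54143597, -0.02880708,  0.14530678]), np.float64(0.8778712145791587))
candletop (array([ 0.47714026, -0.18000058,  0.17895924]), np.float64(0.33021724638419414))
bowl rim c (array([0.43458753, 0.20151871, 0.03432404]), np.float64(0.41937169433109034)) [0.43563867 0.20083051]
holder top c T [ 0.54105685 -0.02703951] S [ 0.54100194 -0.03191578]
T [[0.4877, -0.155], [0.5055, -0.2283], [0.4763, -0.2344], [0.4512, -0.1586]]
S [[0.4556, -0.1689], [0.4926, -0.1633], [0.503, -0.2303], [0.4655, -0.2299]]
0.18 [ 96.2867054  234.13448975] [694.25460702 191.39597488]
0.12 [ 92.74913834 324.99704414] [680.88441987 205.31837826]
0.08 [ 90.55861022 380.48357324] [672.74883332 213.78919687]
0.05 [ 88.99692264 419.6869136 ] [667.01041479 219.76371388]
```

>>> {"method": "apply_moves", "body": {"commands": "0 0 -0.093 -0.72 -0.72 -0.09 0;0 0 -0.093 -0.72 -0.72 -0.09 0;0 0 -0.093 -0.72 -0.72 -0.09 0;0 0 -0.093 -0.72 -0.72 -0.09 0;0 0 -0.093 -0.72 -0.72 -0.09 0;0 0 -0.093 -0.72 -0.72 -0.09 0;0 0 -0.093 -0.72 -0.72 -0.09 0;0 0 -0.093 -0.72 -0.72 -0.09 0;0 0 -0.093 -0.72 -0.72 -0.09 0;0 0 -0.093 -0.72 -0.72 -0.09 0;0 0 -0.093 -0.72 -0.72 -0.09 0;0 0 -0.093 -0.72 -0.72 -0.09 0;0 0 -0.093 -0.72 -0.72 -0.09 0;0 0 -0.093 -0.72 -0.72 -0.09 0"}}

```text
clock: 1.5
position: [0.4272, 0.1761, 0.2504]
tool_rot: [[-1.0, -0.004, -0.001], [-0.004, 1.0, -0.0], [0.001, -0.0, -1.0]]
force: [-0.3, 1.0, 0.5]
gripper_width: 0.0854
grasp_force: 0.0
```

>>> {"method": "apply_moves", "body": {"commands": "0 0 0 -0.228 -0.41 0 0;0 0 0 -0.228 -0.41 0 0;0 0 0 -0.228 -0.41 0 0;0 0 0 -0.228 -0.41 0 0;0 0 0 -0.228 -0.41 0 0;0 0 0 -0.228 -0.41 0 0;0 0 0 -0.228 -0.41 0 0;0 0 0 -0.228 -0.41 0.06 0;0 0 0 -0.228 -0.41 0.06 0;0 0 0 -0.228 -0.41 0.06 0"}}

```text
clock: 2.5
position: [0.5417, -0.0285, 0.2207]
tool_rot: [[-1.0, -0.004, -0.002], [-0.004, 1.0, 0.001], [0.002, 0.001, -1.0]]
force: [-0.0, 0.2, -0.2]
gripper_width: 0.0853
grasp_force: 0.0
```

```bash
python3 - <<'E'
from h import *
from workcell import *
S=capture("side");T=capture("top");o=get_obs();print(o["position"])
a=np.zeros((600,800,3),np.uint8)
a[:600,:400]=crop(S,250,120,80,120)
a[:360,400:]=crop(T,220,140,80,72)
cv2.imwrite("pics/p2.png",a)
p=o["position"]
for z in (p[2],.148,.106): print((proj(S,[p[0],p[1],z])-[250,120])*5+2,(proj(T,[p[0],p[1],z])-[220,140])*5+[402,2])
E
```

```text
[ 0.5427251  -0.02945986  0.22194085]
[215.19424807 172.21235519] [601.67210535 119.85709865]
[206.38397042 289.29842428] [603.12889813 145.57826411]
[201.72562057 350.28953145] [603.8713402  158.68772046]
```

View pics/p2.png

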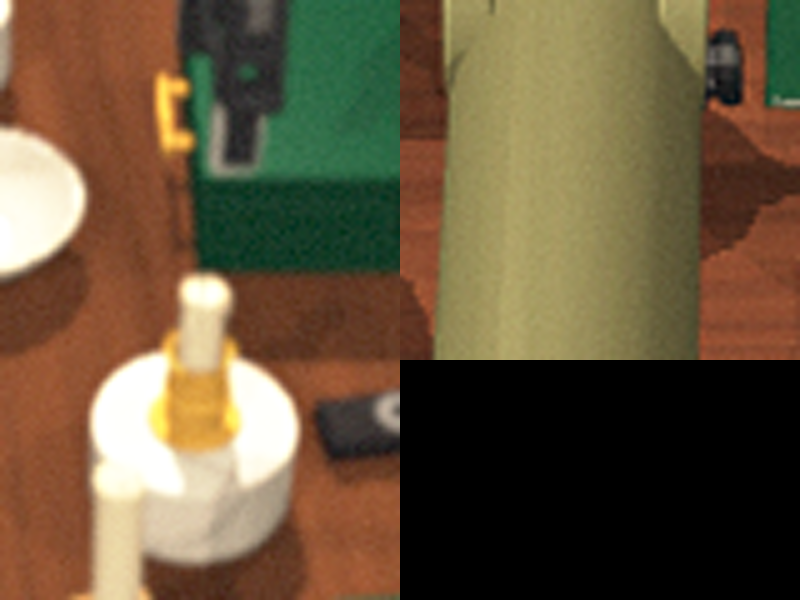

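The open gripper sits above the stub: stub top at crop (206,292), predicted (206,289), so the alignment is good. Descending and gripping.

>>> {"method": "apply_moves", "body": {"commands": "0 0 0 0 0 0.06 0;0 0 0 0 0 0.12 0;0 0 0 0 0 0.17 0;0 0 0 0 0 0.2 0;0 0 0 0 0 0.22 0;0 0 0 0 0 0.22 0;0 0 0 0 0 0.22 0.4;0 0 0 0 0 0.22 0.5;0 0 0 0 0 0.22 0.6;0 0 0 0 0 0.22 0.7;0 0 0 0 0 0.22 0.8;0 0 0 0 0 0.22 0.9;0 0 0 0 0 0.22 1;0 0 0 0 0 0.22 1;0 0 0 0 0 0.22 1;0 0 0 0 0 0.22 1"}}

```text
clock: 4.2
position: [0.5424, -0.0307, 0.1109]
tool_rot: [[-1.0, -0.0, 0.0], [-0.0, 1.0, 0.0], [-0.0, 0.0, -1.0]]
force: [0.1, 0.9, 0.9]
gripper_width: 0.0188
grasp_force: 58.7
```

>>> {"method": "apply_moves", "body": {"commands": "0 0 0 0 0 -0.01 1;0 0 0 0 0 -0.02 1;0 0 0 0 0 -0.03 1;0 0 0 0 0 -0.04 1;0 0 0 0 0 -0.05 1;0 0 0 0 0 -0.06 1;0 0 0 0 0 -0.075 1;0 0 0 0 0 -0.09 1;0 0 0 0 0 -0.12 1;0 0 0 0 0 -0.16 1;0 0 0 0 0 -0.2 1;0 0 0 0 0 -0.24 1;0 0 0 0 0 -0.24 1"}}

```text
clock: 5.5
position: [0.5443, -0.031, 0.2347]
tool_rot: [[-1.0, -0.0, 0.006], [-0.0, 1.0, 0.001], [-0.006, 0.001, -1.0]]
force: [1.3, -0.3, -0.4]
gripper_width: 0.0188
grasp_force: 59.3
```

```bash
python3 - <<'E'
from h import *
from workcell import *
S=capture("side");o=get_obs();print(o["position"],o["force"],o["gripper_width"])
cv2.imwrite("pics/p3.png",crop(S,215,80,140,120))
pickle.dump(S,open("s3.pkl","wb"))
E
```

```text
[ 0.54338643 -0.03085447  0.23282986] [-0.39759839  0.07698385 -0.16713387] 0.01922102981429689
```

View pics/p3.png

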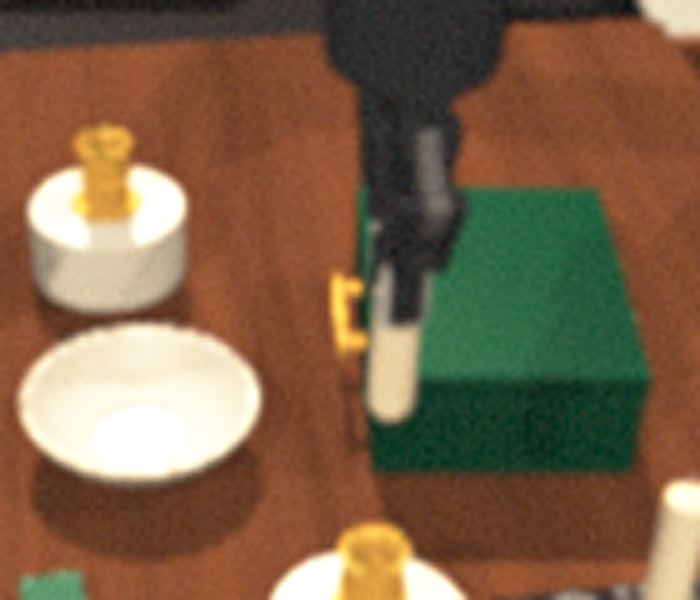

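The stub is free of the cup (foot at crop (390,415)), the holder is still standing, and the cup mouth is at crop (376,540). Carrying the stub to the bowl.

>>> {"method": "apply_moves", "body": {"commands": "0 0 0 0.05 0.1 0 1;0 0 0 0.1 0.2 0 1;0 0 0 0.14 0.3 0 1;0 0 0 0.18 0.38 0 1;0 0 0 0.2 0.44 0 1;0 0 0 0.217 0.464 0 1;0 0 0 0.217 0.464 0.08 1;0 0 0 0.217 0.464 0.16 1;0 0 0 0.217 0.464 0.24 1;0 0 0 0.217 0.464 0.3 1;0 0 0 0.217 0.464 0.34 1;0 0 0 0.217 0.464 0.36 1;0 0 0 0.217 0.464 0.365 1;0 0 0 0.217 0.464 0.37 1;0 0 0 0.217 0.464 0.37 1"}}

```text
clock: 7.05
position: [0.4344, 0.2016, 0.0466]
tool_rot: [[-1.0, -0.0, 0.001], [-0.0, 1.0, 0.001], [-0.001, 0.001, -1.0]]
force: [-1.1, -0.3, -0.5]
gripper_width: 0.0185
grasp_force: 59.3
```

Creeping down until the foot touches.

>>> {"method": "apply_moves", "body": {"commands": "0 0 0 0 0 0.003 1;0 0 0 0 0 0.006 1;0 0 0 0 0 0.009 1;0 0 0 0 0 0.012 1;0 0 0 0 0 0.012 1"}}

```text
clock: 7.55
position: [0.4336, 0.2011, 0.0397]
tool_rot: [[-1.0, -0.0, -0.0], [-0.0, 1.0, -0.0], [0.0, -0.0, -1.0]]
force: [0.0, 0.6, -1.1]
gripper_width: 0.0188
grasp_force: 59.3
```

>>> {"method": "apply_moves", "body": {"commands": "0 0 0 0 0 0.002 1;0 0 0 0 0 0.004 1;0 0 0 0 0 0.004 1"}}

```text
clock: 7.85
position: [0.4343, 0.2013, 0.0383]
tool_rot: [[-1.0, -0.0, 0.001], [-0.0, 1.0, 0.0], [-0.001, 0.0, -1.0]]
force: [-1.0, -0.1, 3.2]
gripper_width: 0.0192
grasp_force: 59.7
```

>>> {"method": "apply_moves", "body": {"commands": "0 0 0 0 0 0 0.7;0 0 0 0 0 0 0.6;0 0 0 0 0 0 0.4;0 0 0 0 0 0 0.2;0 0 0 0 0 0 0;0 0 0 0 0 0 0;0 0 0 0 0 0 0;0 0 0 0 0 0 0;0 0 0 0 0 -0.04 0;0 0 0 0 0 -0.1 0;0 0 0 0 0 -0.18 0;0 0 0 0 0 -0.26 0;0 0 0 0 0 -0.34 0;0 0 0 0 0 -0.42 0;0 0 0 0 0 -0.45 0;0 0 0 0 0 -0.45 0"}}

```text
clock: 9.45
position: [0.435, 0.2018, 0.2652]
tool_rot: [[-1.0, -0.0, 0.004], [-0.0, 1.0, 0.003], [-0.004, 0.003, -1.0]]
force: [0.3, 0.1, -1.0]
gripper_width: 0.0853
grasp_force: 0.0
```

```bash
python3 - <<'E'
from h import *
from workcell import *
S=capture("side");T=capture("top");o=get_obs();print(o["position"],o["force"],o["gripper_width"])
a=np.zeros((600,800,3),np.uint8)
a[:250,:400]=crop(S,200,140,80,50)   # bowl
a[:350,400:]=crop(S,250,150,80,70)  # holder
a[250:,:400]=crop(S,230,200,80,70)  # box
a[350:,400:]=crop(T,240,150,80,50)  # holder+box top
cv2.imwrite("pics/p4.png",a)
pickle.dump((S,T),open("s4.pkl","wb"))
E
```

```text
[0.43323884 0.20094119 0.26161817] [-0.61804562  0.088702   -0.11710354] 0.0851494546467714
```

View pics/p4.png

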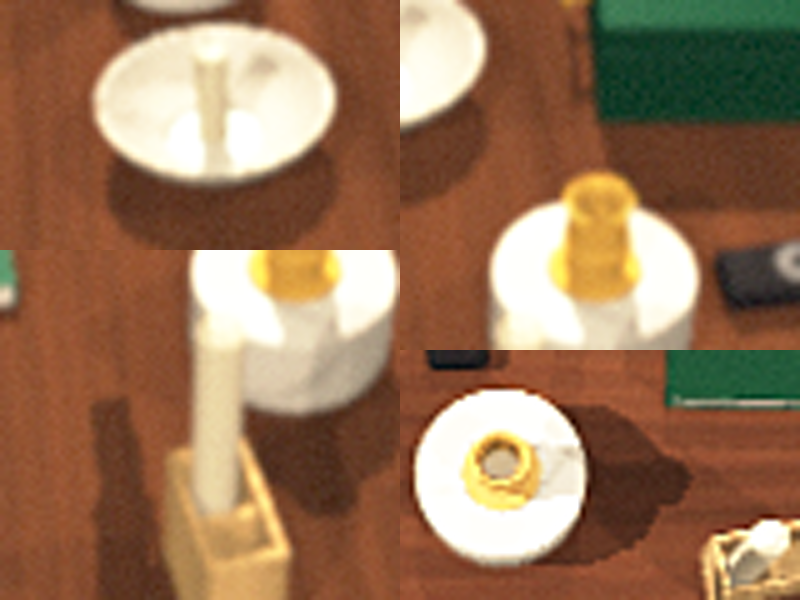

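The stub stands upright in the bowl (crop (210,95)). The cup mouth shows at crop (599,196) in the side view and (502,457) in the top view. Measuring it.

```bash
python3 - <<'E'
from h import *
S,T=pickle.load(open("s4.pkl","rb"))
g=lambda x,y,ox,oy,bx,by:np.array([(x-ox+.5)/5-.5+bx,(y-oy+.5)/5-.5+by])
ps=g(599.5,196,400,0,250,150);pt=g(502,457,400,350,240,150)
print("mouth",tri((S,T),(ps,pt)),onz(S,ps,.106),onz(T,pt,.106))
cs=g(221,320,0,250,230,200);ct=g(771,540,400,350,240,150)
X,e=tri((S,T),(cs,ct));print("candle top",X,e,onz(S,cs,.184),onz(T,ct,.184))
# candle axis at sections in side image (mid columns) vs vertical prediction
for z in(.16,.14,.12,.1,.085):
    print(z,(proj(S,[X[0],X[1],z])-[230,200])*5+[2,252])
E
```

```text
mouth (array([ 0.54236064, -0.02829817,  0.10818283]), np.float64(0.3323014500771819)) [ 0.54214203 -0.02609769] [ 0.54380938 -0.02833282]
candle top [ 0.47707273 -0.18055725  0.18323389] 0.13876452155807328 [ 0.47672676 -0.18129239] [ 0.47736443 -0.18046374]
0.16 [220.0978206  356.46292551]
0.14 [218.91783106 386.73146541]
0.12 [217.77230516 415.95019545]
0.1 [216.65997577 444.16775623]
0.085 [215.84677551 464.70168179]
```

>>> {"method": "apply_moves", "body": {"commands": "0 0 0 -0.01 -0.1 0 0;0 0 0 -0.02 -0.2 0 0;0 0 0 -0.03 -0.3 0 0;0 0 0 -0.04 -0.4 0 0;0 0 0 -0.05 -0.5 0 0;0 0 0 -0.07 -0.6 0 0;0 0 0 -0.08 -0.68 0 0;0 0 0 -0.088 -0.74 0 0;0 0 0 -0.088 -0.763 0 0;0 0 0 -0.088 -0.763 0 0;0 0 0 -0.088 -0.763 0 0;0 0 0 -0.088 -0.763 0.06 0"}}

```text
clock: 10.75
position: [0.4806, -0.1785, 0.235]
tool_rot: [[-1.0, -0.004, 0.006], [-0.004, 1.0, 0.0], [-0.006, 0.0, -1.0]]
force: [1.5, 0.1, 0.5]
gripper_width: 0.0853
grasp_force: 0.0
```

>>> {"method": "apply_moves", "body": {"commands": "0 0 0 0 0 0 0;0 0 0 0 0 0 0;0 0 0 0 0 0 0"}}

```text
clock: 11.05
position: [0.4785, -0.1795, 0.2338]
tool_rot: [[-1.0, -0.002, 0.001], [-0.002, 1.0, 0.0], [-0.001, 0.0, -1.0]]
force: [-0.1, 0.1, -0.2]
gripper_width: 0.0853
grasp_force: 0.0
```

>>> {"method": "apply_moves", "body": {"commands": "0 0 0 0.003 -0.002 0.04 0;0 0 0 0.003 -0.002 0.09 0;0 0 0 0.003 -0.002 0.14 0;0 0 0 0.003 -0.002 0.18 0;0 0 0 0.003 -0.002 0.205 0;0 0 0 0.003 -0.002 0.217 0;0 0 0 0.003 -0.002 0.217 0;0 0 0 0.003 -0.002 0.217 0;0 0 0 0.003 -0.002 0.217 0.4;0 0 0 0.003 -0.002 0.217 0.5;0 0 0 0.003 -0.002 0.217 0.6;0 0 0 0.003 -0.002 0.217 0.7;0 0 0 0.003 -0.002 0.217 0.8;0 0 0 0.003 -0.002 0.217 0.9;0 0 0 0.003 -0.002 0.217 1;0 0 0 0.003 -0.002 0.217 1;0 0 0 0.003 -0.002 0.217 1"}}

```text
clock: 12.75
position: [0.4766, -0.1811, 0.1245]
tool_rot: [[-1.0, -0.0, 0.0], [-0.0, 1.0, 0.0], [-0.0, 0.0, -1.0]]
force: [-0.5, -0.1, 2.5]
gripper_width: 0.0204
grasp_force: 58.6
```

>>> {"method": "apply_moves", "body": {"commands": "0 0 0 0 0 -0.01 1;0 0 0 0 0 -0.03 1;0 0 0 0 0 -0.06 1;0 0 0 0 0 -0.1 1;0 0 0 0 0 -0.14 1;0 0 0 0 0 -0.18 1;0 0 0 0 0 -0.22 1;0 0 0 0 0 -0.25 1;0 0 0 0 0 -0.26 1;0 0 0 0 0 -0.26 1;0 0 0 0 0 -0.26 1;0 0 0 0 0 -0.26 1"}}

```text
clock: 13.95
position: [0.4758, -0.1811, 0.2534]
tool_rot: [[-1.0, -0.0, -0.002], [-0.0, 1.0, 0.0], [0.002, 0.0, -1.0]]
force: [-0.3, 1.0, -0.5]
gripper_width: 0.0204
grasp_force: 58.6
```

>>> {"method": "apply_moves", "body": {"commands": "0 0 0 -0.02 0.05 0 1;0 0 0 -0.045 0.11 0 1;0 0 0 -0.07 0.17 0 1;0 0 0 -0.1 0.23 0 1;0 0 0 -0.12 0.275 0 1;0 0 0 -0.132 0.3 0 1;0 0 0 -0.132 0.303 0 1;0 0 0 -0.132 0.303 0 1;0 0 0 -0.132 0.303 0 1;0 0 0 -0.132 0.303 0 1"}}

```text
clock: 14.95
position: [0.542, -0.0314, 0.2546]
tool_rot: [[-1.0, 0.002, 0.0], [0.002, 1.0, 0.0], [-0.0, 0.0, -1.0]]
force: [0.0, 0.5, -0.9]
gripper_width: 0.0203
grasp_force: 58.6
```

```bash
python3 - <<'E'
from h import *
from workcell import *
S=capture("side");T=capture("top");o=get_obs();p=o["position"];print(p,o["force"])
a=np.zeros((600,800,3),np.uint8)
a[:600,:420]=crop(S,255,120,60,85,7)[:600]
a[:250,420:800]=crop(T,225,150,76,50)
a[300:600,420:]=crop(S,235,190,76,60)
cv2.imwrite("pics/p5.png",a);pickle.dump((S,T,p),open("s5.pkl","wb"))
for z in(p[2]-.1205,p[2]-.06,p[2]-.01,.106,.06):print(z,(proj(S,[p[0],p[1],z])-[255,120])*7+3)
E
```

```text
[ 0.54211272 -0.03081186  0.25455747] [ 0.43474813 -0.2107527  -0.30780917]Traceback (most recent call last):
  File "<stdin>", line 5, in <module>
ValueError: could not broadcast input array from shape (595,420,3) into shape (600,420,3)
```

```bash
python3 - <<'E'
from h import *
from workcell import *
S=capture("side");T=capture("top");o=get_obs();p=o["position"];print(p,o["force"])
a=np.zeros((600,800,3),np.uint8)
a[:595,:420]=crop(S,255,120,60,85,7)
a[:250,420:800]=crop(T,225,150,76,50)
a[300:600,420:]=crop(S,235,190,76,60)
cv2.imwrite("pics/p5.png",a);pickle.dump((S,T,p),open("s5.pkl","wb"))
for z in(p[2]-.1205,p[2]-.06,p[2]-.01,.106,.06):print(z,(proj(S,[p[0],p[1],z])-[255,120])*7+3)
E
```

```text
[ 0.54222448 -0.03032694  0.25448161] [ 0.21309604 -0.42330614 -0.73042881]
0.13398161240827544 [250.98264568 435.98950307]
0.19448161240827544 [260.7847061  305.97249462]
0.24448161240827543 [269.45792031 189.19122829]
0.106 [246.690315  492.2957259]
0.06 [239.94525771 580.02955482]
```

View pics/p5.png

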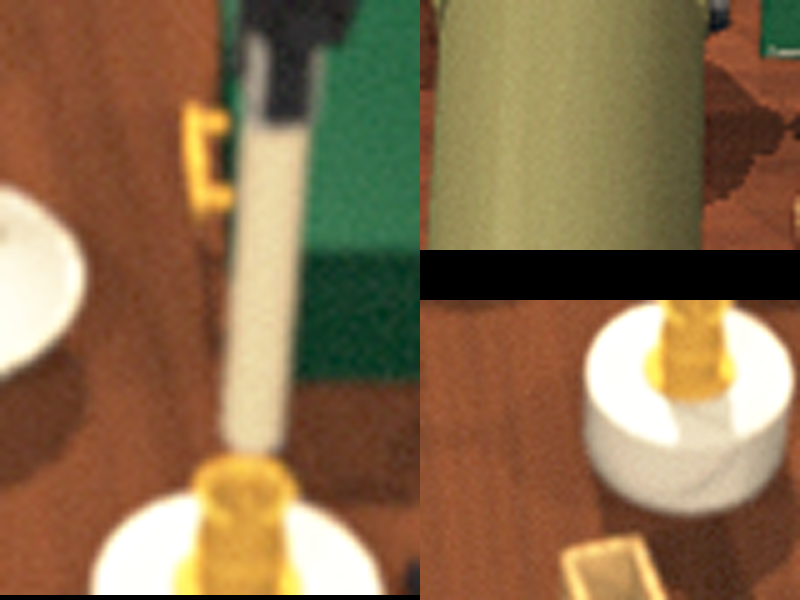

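The candle hangs upright (axis from crop (274,190) to (253,435)) over the mouth at (247,489), within about 1 mm. Lowering to the mouth.

>>> {"method": "apply_moves", "body": {"commands": "0 0 0 0.001 0.002 0.006 1;0 0 0 0.001 0.002 0.012 1;0 0 0 0.001 0.002 0.018 1;0 0 0 0.001 0.002 0.024 1;0 0 0 0.001 0.002 0.03 1;0 0 0 0.001 0.002 0.036 1;0 0 0 0.001 0.002 0.04 1;0 0 0 0.001 0.002 0.044 1;0 0 0 0.001 0.002 0.046 1;0 0 0 0.001 0.002 0.048 1;0 0 0 0.001 0.002 0.05 1;0 0 0 0.001 0.002 0.052 1;0 0 0 0.001 0.002 0.054 1;0 0 0 0.001 0.002 0.056 1;0 0 0 0.001 0.002 0.058 1;0 0 0 0.001 0.002 0.06 1;0 0 0 0.001 0.002 0.06 1"}}

```text
clock: 16.85
position: [0.5417, -0.0287, 0.2241]
tool_rot: [[-1.0, -0.0, -0.0], [-0.0, 1.0, 0.0], [0.0, 0.0, -1.0]]
force: [0.0, 0.1, -0.4]
gripper_width: 0.0205
grasp_force: 58.6
```

>>> {"method": "apply_moves", "body": {"commands": "0 0 0 0 0 0.001 1;0 0 0 0 0 0.002 1;0 0 0 0 0 0.003 1;0 0 0 0 0 0.004 1;0 0 0 0 0 0.005 1;0 0 0 0 0 0.006 1;0 0 0 0 0 0.007 1;0 0 0 0 0 0.008 1;0 0 0 0 0 0.009 1;0 0 0 0 0 0.01 1;0 0 0 0 0 0.011 1;0 0 0 0 0 0.012 1;0 0 0 0 0 0.013 1;0 0 0 0 0 0.014 1;0 0 0 0 0 0.015 1;0 0 0 0 0 0.016 1"}}

```text
clock: 18.45
position: [0.5418, -0.0288, 0.2163]
tool_rot: [[-1.0, -0.0, 0.0], [-0.0, 1.0, 0.0], [-0.0, 0.0, -1.0]]
force: [0.2, -0.5, -0.2]
gripper_width: 0.0207
grasp_force: 58.6
```

>>> {"method": "apply_moves", "body": {"commands": "0 0 0 0 0 0.001 1;0 0 0 0 0 0.002 1;0 0 0 0 0 0.003 1;0 0 0 0 0 0.004 1;0 0 0 0 0 0.005 1;0 0 0 0 0 0.006 1;0 0 0 0 0 0.007 1;0 0 0 0 0 0.008 1;0 0 0 0 0 0.009 1;0 0 0 0 0 0.01 1"}}

```text
clock: 19.45
position: [0.5418, -0.0288, 0.2113]
tool_rot: [[-1.0, -0.0, -0.0], [-0.0, 1.0, 0.0], [0.0, 0.0, -1.0]]
force: [0.3, -0.6, -0.5]
gripper_width: 0.0205
grasp_force: 58.6
```

>>> {"method": "apply_moves", "body": {"commands": "0 0 0 0 0 0.001 1;0 0 0 0 0 0.002 1;0 0 0 0 0 0.003 1;0 0 0 0 0 0.004 1;0 0 0 0 0 0.005 1;0 0 0 0 0 0.006 1;0 0 0 0 0 0.007 1;0 0 0 0 0 0.008 1;0 0 0 0 0 0.009 1;0 0 0 0 0 0.01 1"}}

```text
clock: 20.45
position: [0.542, -0.0287, 0.2066]
tool_rot: [[-1.0, -0.0, 0.0], [-0.0, 1.0, 0.0], [-0.0, 0.0, -1.0]]
force: [-0.2, -0.2, 2.9]
gripper_width: 0.0203
grasp_force: 58.7
```

>>> {"method": "apply_moves", "body": {"commands": "0 0 0 0 0 0.001 1;0 0 0 0 0 0.002 1;0 0 0 0 0 0.003 1;0 0 0 0 0 0.004 1;0 0 0 0 0 0.005 1;0 0 0 0 0 0.006 1"}}

```text
clock: 21.05
position: [0.5424, -0.0288, 0.2041]
tool_rot: [[-1.0, -0.0, 0.002], [-0.0, 1.0, 0.0], [-0.002, 0.0, -1.0]]
force: [-0.2, -0.2, 7.2]
gripper_width: 0.0204
grasp_force: 59.0
```

>>> {"method": "apply_moves", "body": {"commands": "0 0 0 0 0 0.001 1;0 0 0 0 0 0.002 1;0 0 0 0 0 0.003 1;0 0 0 0 0 0.004 1;0 0 0 0 0 0.005 1;0 0 0 0 0 0.006 1"}}

```text
clock: 21.65
position: [0.5422, -0.0288, 0.2006]
tool_rot: [[-1.0, -0.0, 0.001], [-0.0, 1.0, 0.0], [-0.001, 0.0, -1.0]]
force: [-0.1, 0.7, 4.0]
gripper_width: 0.0206
grasp_force: 59.3
```

>>> {"method": "apply_moves", "body": {"commands": "0 0 0 0 0 0.0008 1;0 0 0 0 0 0.0016 1;0 0 0 0 0 0.0024 1;0 0 0 0 0 0.0032 1;0 0 0 0 0 0.004 1"}}

```text
clock: 22.15
position: [0.5418, -0.0288, 0.1983]
tool_rot: [[-1.0, -0.0, 0.0], [-0.0, 1.0, 0.0], [-0.0, 0.0, -1.0]]
force: [-0.8, 1.0, 5.2]
gripper_width: 0.0208
grasp_force: 59.3
```

>>> {"method": "apply_moves", "body": {"commands": "0 0 0 0 0 0.0008 1;0 0 0 0 0 0.0016 1;0 0 0 0 0 0.0024 1;0 0 0 0 0 0.0032 1"}}

```text
clock: 22.55
position: [0.5418, -0.0288, 0.1967]
tool_rot: [[-1.0, -0.0, 0.0], [-0.0, 1.0, 0.0], [-0.0, 0.0, -1.0]]
force: [-0.1, 0.6, 4.9]
gripper_width: 0.0207
grasp_force: 59.3
```

>>> {"method": "apply_moves", "body": {"commands": "0 0 0 0 0 0.0008 1;0 0 0 0 0 0.0016 1;0 0 0 0 0 0.0024 1;0 0 0 0 0 0.0032 1"}}

```text
clock: 22.95
position: [0.5418, -0.0288, 0.1951]
tool_rot: [[-1.0, -0.0, 0.0], [-0.0, 1.0, 0.0], [-0.0, 0.0, -1.0]]
force: [-0.0, 0.0, 4.2]
gripper_width: 0.0208
grasp_force: 59.3
```

>>> {"method": "apply_moves", "body": {"commands": "0 0 0 0 0 0.0008 1;0 0 0 0 0 0.0016 1;0 0 0 0 0 0.0024 1;0 0 0 0 0 0.0032 1"}}

```text
clock: 23.35
position: [0.5418, -0.0288, 0.1935]
tool_rot: [[-1.0, -0.0, 0.0], [-0.0, 1.0, 0.0], [-0.0, 0.0, -1.0]]
force: [-0.4, 0.3, 4.5]
gripper_width: 0.0205
grasp_force: 59.3
```

>>> {"method": "apply_moves", "body": {"commands": "0 0 0 0 0 0.0008 1;0 0 0 0 0 0.0016 1;0 0 0 0 0 0.0024 1;0 0 0 0 0 0.0032 1"}}

```text
clock: 23.75
position: [0.5418, -0.0288, 0.1919]
tool_rot: [[-1.0, -0.0, 0.0], [-0.0, 1.0, 0.0], [-0.0, 0.0, -1.0]]
force: [-0.6, -0.2, 5.6]
gripper_width: 0.0205
grasp_force: 59.3
```

>>> {"method": "apply_moves", "body": {"commands": "0 0 0 0 0 0.0008 1;0 0 0 0 0 0.0016 1;0 0 0 0 0 0.0024 1;0 0 0 0 0 0.0032 1"}}

```text
clock: 24.15
position: [0.5418, -0.0288, 0.1903]
tool_rot: [[-1.0, -0.0, 0.0], [-0.0, 1.0, 0.0], [-0.0, 0.0, -1.0]]
force: [-0.1, 0.4, 5.1]
gripper_width: 0.0208
grasp_force: 59.3
```

>>> {"method": "apply_moves", "body": {"commands": "0 0 0 0 0 0.0008 1;0 0 0 0 0 0.0016 1;0 0 0 0 0 0.0024 1;0 0 0 0 0 0.0032 1"}}

```text
clock: 24.55
position: [0.5418, -0.0288, 0.1887]
tool_rot: [[-1.0, -0.0, 0.0], [-0.0, 1.0, 0.0], [-0.0, 0.0, -1.0]]
force: [-0.6, -0.2, 5.8]
gripper_width: 0.0204
grasp_force: 59.3
```

>>> {"method": "apply_moves", "body": {"commands": "0 0 0 0 0 0.0008 1;0 0 0 0 0 0.0016 1;0 0 0 0 0 0.0024 1;0 0 0 0 0 0.0032 1"}}

```text
clock: 24.95
position: [0.5419, -0.0288, 0.1871]
tool_rot: [[-1.0, -0.0, 0.0], [-0.0, 1.0, 0.0], [-0.0, 0.0, -1.0]]
force: [-0.7, 0.5, 3.7]
gripper_width: 0.0205
grasp_force: 59.3
```

>>> {"method": "apply_moves", "body": {"commands": "0 0 0 0 0 0.0008 1;0 0 0 0 0 0.0016 1;0 0 0 0 0 0.0024 1;0 0 0 0 0 0.0032 1"}}

```text
clock: 25.35
position: [0.5418, -0.0287, 0.1855]
tool_rot: [[-1.0, -0.0, 0.0], [-0.0, 1.0, 0.0], [-0.0, 0.0, -1.0]]
force: [-0.3, 1.0, 4.8]
gripper_width: 0.0203
grasp_force: 59.3
```

>>> {"method": "apply_moves", "body": {"commands": "0 0 0 0 0 0.0008 1;0 0 0 0 0 0.0016 1;0 0 0 0 0 0.0024 1;0 0 0 0 0 0.0032 1"}}

```text
clock: 25.75
position: [0.5418, -0.0287, 0.1839]
tool_rot: [[-1.0, -0.0, -0.0], [-0.0, 1.0, 0.0], [0.0, 0.0, -1.0]]
force: [0.2, 0.5, 4.8]
gripper_width: 0.0206
grasp_force: 59.3
```

>>> {"method": "apply_moves", "body": {"commands": "0 0 0 0 0 0.0008 1;0 0 0 0 0 0.0016 1;0 0 0 0 0 0.0024 1;0 0 0 0 0 0.0032 1"}}

```text
clock: 26.15
position: [0.5419, -0.0288, 0.1823]
tool_rot: [[-1.0, -0.0, 0.0], [-0.0, 1.0, 0.0], [-0.0, 0.0, -1.0]]
force: [-0.6, 0.4, 6.5]
gripper_width: 0.0207
grasp_force: 59.3
```

>>> {"method": "apply_moves", "body": {"commands": "0 0 0 0 0 0.0006 1;0 0 0 0 0 0.0012 1;0 0 0 0 0 0.0018 1"}}

```text
clock: 26.45
position: [0.5422, -0.0288, 0.1821]
tool_rot: [[-1.0, -0.0, 0.001], [-0.0, 1.0, 0.0], [-0.001, 0.0, -1.0]]
force: [-0.7, 1.5, 9.4]
gripper_width: 0.0204
grasp_force: 59.3
```

>>> {"method": "apply_moves", "body": {"commands": "0 0 0 0 0 0.0006 1;0 0 0 0 0 0.0012 1;0 0 0 0 0 0.0012 1;0 0 0 0 0 0.0012 1"}}

```text
clock: 26.85
position: [0.5425, -0.0288, 0.182]
tool_rot: [[-1.0, -0.0, 0.002], [-0.0, 1.0, 0.0], [-0.002, 0.0, -1.0]]
force: [-0.1, 0.0, 9.7]
gripper_width: 0.0205
grasp_force: 59.4
```

>>> {"method": "apply_moves", "body": {"commands": "0 0 0 0 0 0.0006 1;0 0 0 0 0 0.0012 1;0 0 0 0 0 0.0018 1;0 0 0 0 0 0.0018 1"}}

```text
clock: 27.25
position: [0.5428, -0.0288, 0.1819]
tool_rot: [[-1.0, -0.0, 0.003], [-0.0, 1.0, 0.001], [-0.003, 0.001, -1.0]]
force: [-1.2, 0.4, 14.0]
gripper_width: 0.0202
grasp_force: 59.8
```

Firm stop: 14 N with no further travel, so the candle is seated. Relaxing the push and letting go.

>>> {"method": "apply_moves", "body": {"commands": "0 0 0 0 0 -0.001 1;0 0 0 0 0 -0.002 1;0 0 0 0 0 -0.003 1;0 0 0 0 0 -0.003 1;0 0 0 0 0 -0.003 0.75;0 0 0 0 0 -0.003 0.7;0 0 0 0 0 -0.003 0.6;0 0 0 0 0 -0.003 0.45;0 0 0 0 0 -0.003 0.3;0 0 0 0 0 -0.003 0.1;0 0 0 0 0 -0.003 0;0 0 0 0 0 -0.003 0;0 0 0 0 0 -0.003 0;0 0 0 0 0 -0.003 0"}}

```text
clock: 28.65
position: [0.5418, -0.0288, 0.1814]
tool_rot: [[-1.0, -0.0, 0.0], [-0.0, 1.0, 0.0], [-0.0, 0.0, -1.0]]
force: [-1.1, -0.3, -0.2]
gripper_width: 0.0856
grasp_force: 0.0
```

>>> {"method": "apply_moves", "body": {"commands": "0 0 0 0 0 -0.03 0;0 0 0 0 0 -0.08 0;0 0 0 0 0 -0.14 0;0 0 0 0 0 -0.2 0;0 0 0 0 0 -0.24 0;0 0 0 0.06 0 -0.26 0;0 0 0 0.14 0 -0.26 0;0 0 0 0.2 0.06 -0.26 0;0 0 0 0.2 0.14 -0.26 0;0 0 0 0.2 0.22 -0.26 0;0 0 0 0.2 0.3 -0.26 0;0 0 0 0.2 0.38 -0.26 0;0 0 0 0.2 0.44 -0.26 0;0 0 0 0.2 0.44 -0.26 0;0 0 0 0.2 0.44 -0.26 0;0 0 0 0.2 0.44 -0.26 0"}}

```text
clock: 30.25
position: [0.4422, 0.1899, 0.3122]
tool_rot: [[-1.0, 0.002, 0.001], [0.002, 1.0, 0.0], [-0.001, 0.0, -1.0]]
force: [0.1, 0.1, 0.8]
gripper_width: 0.0853
grasp_force: 0.0
```

```bash
python3 - <<'E'
from h import *
from workcell import *
S=capture("side");T=capture("top");o=get_obs();print(o["clock"],o["position"],o["force"],o["gripper_width"])
a=np.zeros((600,800,3),np.uint8)
a[:,:400]=crop(S,250,120,80,120)
a[:300,400:]=crop(T,235,140,80,60)
a[300:,400:]=crop(S,200,130,80,60)
cv2.imwrite("pics/p6.png",a)
for z in(.242,.18,.106):print((proj(S,[.542,-.029,z])-[250,120])*5+2,(proj(T,[.542,-.029,z])-[235,140])*5+[402,2])
E
```

```text
30.35 [0.44215723 0.18985702 0.31204612] [-0.38928641 -0.27287025  0.229691  ] 0.08535252866793414
[216.02506786 137.6451457 ] [525.42088594 113.55383842]
[208.4788576  239.73319608] [526.75318767 136.14797505]
[200.19556413 349.79812582] [528.15164627 159.86579435]
```

View pics/p6.png

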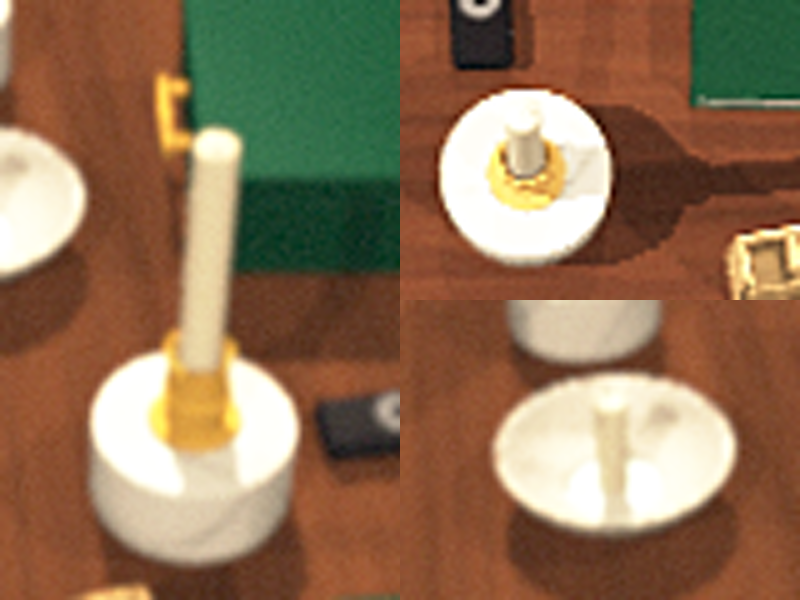

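The candle stands upright in the cup (top at crop (217,145), predicted (216,138) for a vertical axis). The holder is where it was, the stub is in the bowl, and the gripper is clear. Handing in.

```bash
python3 -c "
from workcell import *
print(sign_off())"
```

```text
the job is handed in; nothing more can be done
None
```

The job is handed in: the stub stands in the white bowl, and the new candle sits upright on the bottom of the cup, where it came to a firm stop at 14 N. The holder is where it was, the gripper touches nothing, and the clock read about 30 s of the 64 s allowed.

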